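# Latch the deep wafer box into the dock

### The arm

A 7-joint arm with a two-finger parallel gripper is mounted at the origin on the work surface. World frame = base frame: x ahead of the robot, y to its left, z up, the work surface at z = 0. Lengths are in m, angles in rad, forces in N, time in s.
With the tool pointing down it reaches from about 0.425 to 0.925 m from the base axis. Payload 6.8 kg.
Tool frame: the origin (TCP) lies between the finger pads; the fingertips stand r.tcp_to_tips ahead of it and the grasp point (between the pads) lies 3 mm ahead of it (r.tcp_to_tips is the distance from the TCP to the fingertips, in m); z points along the fingers, y is the line along which they close (so a half turn about z gives the same grasp; the last joint's range is limited). The gripper opens to 85 mm and grips with 20 to 120 N. Pads are 22 mm wide; open, the fingers measure 114 mm over their backs; the gripper's body (76 mm by 85 mm) begins 54 mm behind the grasp point. The pads swing forward as they close: fully open they stand 13 mm farther back than shut.
Start: joints at [0.992, 0.477, 0.022, 1.555, -0.011, 1.109, -0.083], TCP at [0.306, -0.602, 0.253] pointing down, gripper open.
Joint ranges: [-2.96, 2.96], [-0.34, 2.1], [-1.41, 1.46], [0.24, 2.44], [-1.37, 4.51], [0.17, 1.92], [-2.96, 2.96]. Speed limits (rad/s): [2.39, 2.39, 3.14, 3.14, 3.14, 3.14, 3.14].

### API

Orientations are given as a rotation vector (axis times angle).
In Python, from bench import r gives the robot as it stands. The module is installed in compiled form; this text tells all that it offers.
- The arm moves only by the tool step_arm, never from a script. Its argument "moves" is a list of rows, each an object of numbers: "rx", "ry", "rz": the turn, a rotation vector about the tool's x, y, z in degrees; "dx", "dy", "dz": the shift along the tool's x, y, z in mm; "gripper": the opening, from -1 (shut) to 1 (fully open). In form: [{"rx": .., "ry": .., "rz": .., "dx": .., "dy": .., "dz": .., "gripper": ..}, ...]. A call has 1 to 20 rows; each row shifts and turns the commanded pose from where the row before left it, along the tool's axes as they then stand; what a row does not reach is not made up. A row lasts 1/8 s, in which the tool goes at most 62.5 mm and 10.7 degrees, less where a joint would pass 70% of its speed; a pose out of reach is approached as far as the arm can. A call is refused whole if a number of a shift passes 62.5 or a number of a turn 10.7, either way. A call with a gripper value outside its range is refused whole. The fingers move at their own pace and stop on an object; "grip_force" is the grip in N (left out, the last holds). Time passes only in rows, so rows that do not move let the fingers close. It gives the time, the measured TCP pose, the force, the opening and the grip force at its end, in the units of the state.
- r.get_obs(): the state, without advancing time (a new reading comes with each control period).
- r.grab_frame(name): name is "scene" or "top" or "wrist"; returns the picture (400x640x3 uint8, blue, green, red); there is no depth.
- r.camera_info(name): a dict with "mtx" (3x3 intrinsics, pixels), "rvec" (rotation vector, rad) and "tvec" (3), from world to camera coordinates, as OpenCV has them. Camera axes: x right, y down, z forward; pixel columns grow to the right and rows downward; lengths in m; the calibration is good to about 2 mm. A picture is of the moment at which its call begins: read the wrist's pose just before it. camera_info takes no time and is no camera call; for the wrist camera it gives the pose at the moment of the call.
- r.hand_in(): hands the job in; it is judged then, once.
The state is a dict: "clock": time; "joints": joint angles; "qvel": joint speeds; "tau": joint torques, N m; "tcp_pos": TCP position; "orientation": TCP orientation; "contact_force": force on the tool from outside, world axes, zero at the start; "moment": the same for the moment, N m; "grip_width": finger opening in m; "gripper_force": force on a finger pad.
Only numpy, scipy, OpenCV 4.12 (cv2) and the standard library are available. Lean on these libraries where they do the work, as an engineer would, in place of code of your own. Each camera call takes 0.05 s, during which the arm holds its last target. There are 200 camera calls.

### The job

Two black wafer boxes, one deep and one shallow, wait in the two lanes of the aluminium dock. Slide the deep box along its lane, without lifting it, past the sprung catch until the catch has sprung out again behind it, so that the box cannot come back. Leave the shallow box where it stands.

Things in the scene. Friction and masses are not known exactly. Their poses are not given: they have to be found in the camera images.
- deep_box_center (a point): centre (half-way up) of the deep wafer box: black plastic, pale card on top, 80 long (its x, along the lane) x 90 wide x 64 mm high, 0.28 to 0.56 kg, loose on the floor of one of the two lanes, short of the catch. It slides without tipping when pushed at half height or lower on its rear (-x) face.
- shallow_box_center (a point): centre (half-way up) of the shallow wafer box, in the other lane: same 80 x 90 mm footprint and looks but only 32 mm high; it is not to be moved.
- dock: aluminium dock, 265 x 265 mm. Origin: on the bench, midway between 2 lanes, level with the catch's blocking faces; x along the lanes, away from the robot. Lanes: centre lines y = +60, -60; 95 wide, open above and at the robot's end, floor 15 and rail tops 45 above the bench; from x = -155 to a rigid stop at x = +94. A latched box has its centre at x = +40 (against catch) to +54 (against stop).
- catch (a joint): two dark steel teeth on one sprung bar, one out of the +y wall of each lane, 18 to 34 mm above the bench. 0 = sprung out, 12 mm into the lane; 0.007 to 0.012 (m) = pressed aside to +y by a passing box. Ramps from x = -40 to -4 mm (dock frame) let a box pushed to +x press it aside; the square face at x = 0 blocks its return. Spring 1.5 to 2.5 N; pushing a box past takes about 3 to 5 N.

How it is judged:
On the way:
1. the deep box, sliding in its lane, presses the catch aside by more than 5 mm (value of joint catch above 0.005 m and x of deep_box_center in the frame of dock between -0.075 and 0.045 m and z of deep_box_center in the frame of dock below 0.055 m), for 0.1 s.
At the end, for the whole second after the job is handed in: The deep box rests flat on its lane floor beyond the catch (its centre more than 37 mm beyond the dock origin along the lane, tilt under 0.1 rad, at rest), the catch has sprung out behind it (within 3 mm), and the shallow box is within 15 mm of where it started (x of deep_box_center in the frame of dock above 0.037 m and z of deep_box_center in the frame of dock below 0.052 m and angle between deep_box_center's own z axis and vertical below 0.1 rad and value of joint catch below 0.003 m and linear speed of deep_box below 0.01 m/s and distance of shallow_box_center from where it was at the start of the episode below 0.015 m); the robot touches nothing.
It fails at once if the deep box is lifted more than 20 mm off its lane (z of deep_box_center in the frame of dock above 0.067 m).
It fails at once if the shallow box is moved more than 15 mm (distance of shallow_box_center from where it was at the start of the episode above 0.015 m).
It also fails if it takes over 32 s, if anything falls off the work surface, if the arm or the gripper's body presses on something with over 40 N, if the wrist force passes 120 N, or if a joint passes its speed limit or range.

## Working session

There is one attempt and no reset: what is moved stays moved. The work goes in short steps, Python scripts to look and compute and a tool call to move; the robot and the scene stay as the last step left them, time stands still between calls to the robot, and variables do not carry over. Pictures are saved under pics/ and viewed, at most 10 in all, crops included, and the job is handed in when it is done.

Besides the shell and the picture viewer there is one more tool, called after "Call:" in YAML: its name, and indented under it one key for each argument. step_arm: Moves the arm, as the interface text tells. Its arguments: {"type":"object","properties":{"moves":{"type":"array","items":{"type":"object","properties":{"rx":{"type":"number"},"ry":{"type":"number"},"rz":{"type":"number"},"dx":{"type":"number"},"dy":{"type":"number"},"dz":{"type":"number"},"gripper":{"type":"number"}}}},"grip_force":{"type":"number"}},"required":["moves"]}

```bash
mkdir -p pics; python3 - <<'E'
from bench import r
import cv2,numpy as np
o=r.get_obs(); print(o['clock'],o['tcp_pos'],o['orientation'],r.tcp_to_tips,o['grip_width'])
for n in("scene","top"):
    cv2.imwrite(f"pics/{n}0.png",r.grab_frame(n)); c=r.camera_info(n)
    R=cv2.Rodrigues(np.array(c['rvec'],float))[0]; print(n,np.round(c['mtx'],1).tolist(),(-R.T@np.ravel(c['tvec'])).round(3),R[2].round(2),R[0].round(2))
E
```

```text
0.0 [ 0.30593635 -0.60107304  0.25231509] [-3.05324913e+00 -7.32337449e-01  8.26364561e-04] 0.022 0.08517685678447925
scene [[375.1, 0.0, 310.9], [0.0, 375.1, 200.0], [0.0, 0.0, 1.0]] [ 0.893 -0.252  0.56 ] [-0.48  0.45 -0.75] [ 0.7   0.72 -0.01]
top [[426.1, 0.0, 323.2], [0.0, 426.1, 198.0], [0.0, 0.0, 1.0]] [0.522 0.037 0.705] [ 0.09 -0.   -1.  ] [ 0.01 -1.    0.  ]
```

View pics/top0.png

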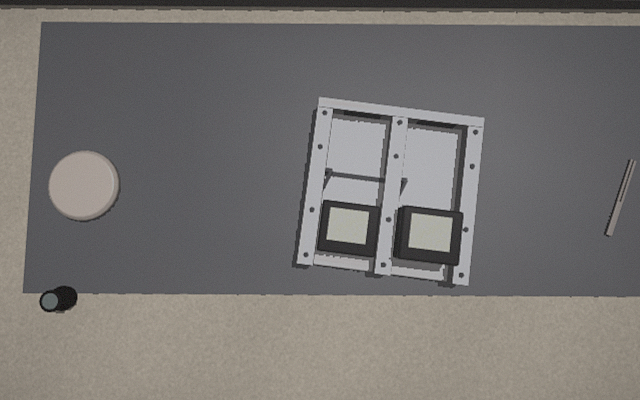

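View pics/scene0.png

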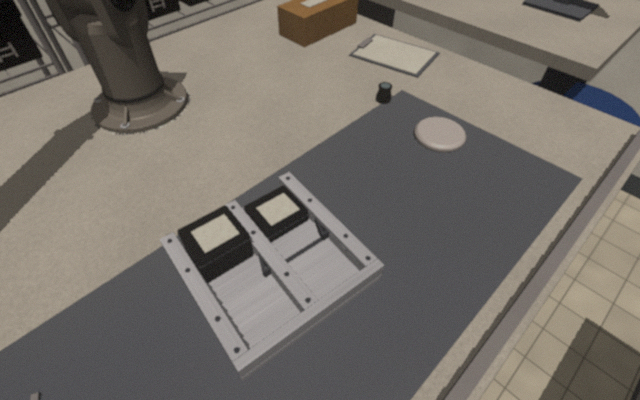

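The top view shows the deep box in the right-hand (-y) lane, card at about (430,233). The shallow box is at (348,227), and the dock's outer corners are near (319,97), (484,119), (468,285) and (297,265). The scene view confirms that the box in the -y lane, at (215,240), is the taller one.

```bash
cat > h.py <<'E'
import cv2,numpy as np
from bench import r
def ray(c,uv,z):
    R=cv2.Rodrigues(np.array(c['rvec'],float))[0]; C=-R.T@np.ravel(c['tvec'])
    d=R.T@np.linalg.inv(c['mtx'])@np.array([uv[0],uv[1],1.]); return C+d*(z-C[2])/d[2]
E
python3 - <<'E'
from h import *
c=r.camera_info("top"); im=cv2.imread("pics/top0.png")
P=[ray(c,p,.045)[:2] for p in [(319,97),(484,119),(468,285),(297,264)]]
P=np.array(P);print(P.round(4),np.linalg.norm(P-np.roll(P,-1,0),axis=1).round(4))
# screws dark on rails: three columns
S={'L':[(324,113),(306,255)],'M':[(399.5,122.5),(383,265)],'R':[(475,132),(461,275)]}
for k,v in S.items():
    a,b=[ray(c,p,.045)[:2] for p in v]; print(k,a.round(4),b.round(4),np.degrees(np.arctan2(*(a-b)[::-1])).round(2))
hsv=cv2.cvtColor(im,cv2.COLOR_BGR2HSV)
m=cv2.inRange(hsv,(20,20,120),(45,255,255)); m[:,:300]=0;m[:,500:]=0;m[:190]=0;m[265:]=0
for q in cv2.findContours(m,0,2)[0]:
    if cv2.contourArea(q)>300:
        R=cv2.minAreaRect(q);print(R,[ray(c,R[0],z).round(4) for z in(.047,.079)])
dm=cv2.inRange(im,(0,0,0),(45,45,45)); dm[:,:300]=0;dm[:,500:]=0;dm[:190]=0;dm[275:]=0
s=r.camera_info("scene"); ims=cv2.imread("pics/scene0.png")
big=cv2.resize(im[80:300,280:500],None,fx=2.7,fy=2.7,interpolation=cv2.INTER_CUBIC);cv2.imwrite("pics/c.png",big)
m=cv2.inRange(cv2.cvtColor(ims,cv2.COLOR_BGR2HSV),(15,15,130),(45,255,255))[180:260,180:320]
for q in cv2.findContours(m,0,2)[0]:
    if cv2.contourArea(q)>300:
        R=cv2.minAreaRect(q);uv=np.add(R[0],(180,180));print('scene',uv,[ray(s,uv,z).round(4) for z in(.047,.079)])
E
```

```text
[[ 0.7432  0.044 ]
 [ 0.7091 -0.2174]
 [ 0.4499 -0.1857]
 [ 0.4802  0.0759]] [0.2636 0.2612 0.2634 0.2649]
L [0.7172 0.0359] [0.494  0.0623] -6.74
M [ 0.7026 -0.0836] [ 0.4794 -0.056 ] -7.05
R [ 0.6881 -0.2026] [ 0.4649 -0.1753] -6.98
scene [214.62307739 232.21538544] [array([ 0.507 , -0.1099,  0.047 ]), array([ 0.531 , -0.1188,  0.079 ])]
scene [277.35861969 208.25963974] [array([5.412e-01, 4.000e-04, 4.700e-02]), array([ 0.5631, -0.0154,  0.079 ])]
scene [221.         203.49999619] [array([ 0.4616, -0.065 ,  0.047 ]), array([ 0.4885, -0.0766,  0.079 ])]
```

View pics/c.png

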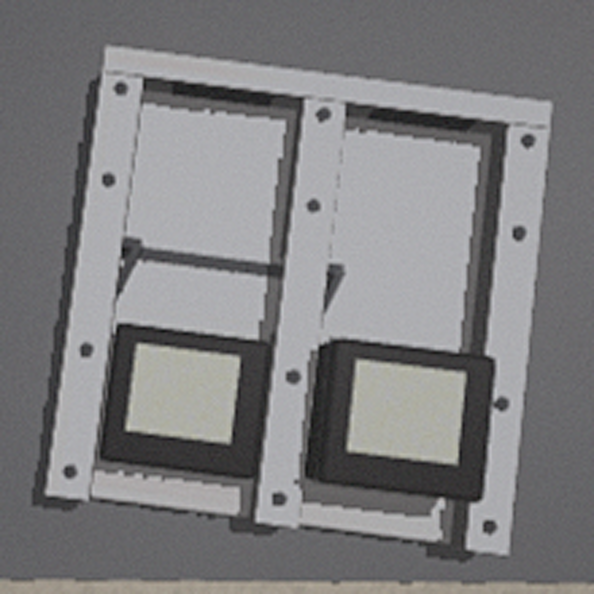

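Call:
step_arm:
  moves:
    - {"rz": 8.5,"gripper": -1}
    - {"rz": 8.5,"gripper": -1}
    - {"rz": 8.5,"gripper": -1}
    - {"rz": 8.5,"gripper": -1}
    - {"dx": 8,"dy": -40,"gripper": -1}
    - {"dx": 8,"dy": -40,"gripper": -1}
    - {"dx": 8,"dy": -40,"gripper": -1}
    - {"dx": 8,"dy": -40,"gripper": -1}
    - {"dx": 8,"dy": -40,"gripper": -1}
    - {"dx": 8,"dy": -40,"gripper": -1}
    - {"dx": 8,"dy": -40,"gripper": -1}
    - {"dx": 8,"dy": -40,"gripper": -1}
    - {"dx": 8,"dy": -40,"gripper": -1}
    - {"dx": 8,"dy": -40,"gripper": -1}
    - {"dx": 8,"dy": -40,"gripper": -1}
    - {"dx": 8,"dy": -40,"gripper": -1}
    - {"ry": 8,"gripper": -1}
    - {"gripper": -1}
    - {"gripper": -1}
  grip_force: 20

```text
invalid input at $.moves[0]: expected keys rx, ry, rz, dx, dy, dz, gripper
```

```bash
cat >> h.py <<'E'
O=np.array([.6179,-.0735,0]);a=np.radians(-6.9);u=np.array([np.cos(a),np.sin(a),0]);v=np.array([-u[1],u[0],0])
def dock(p): p=np.asarray(p)-O; return np.array([p@u,p@v,p[2]]).round(4)
E
python3 - <<'E'
from h import *
o=r.get_obs(); R=cv2.Rodrigues(np.array(o['orientation']))[0]
tip=np.array(o['tcp_pos'])+R[:,2]*r.tcp_to_tips
print(o['clock'],dock(o['tcp_pos']),'tip',dock(tip),o['grip_width'],np.round(o['contact_force'],2))
print('axes in dock',[[round(float(R[:,i]@w),3) for w in (u,v,[0,0,1])] for i in range(3)])
c=r.camera_info("top")
for uv,z,n in [((430.4,233),.079,'deep card'),((347.6,226),.047,'shallow'),((406.7,179.3),.034,'tooth'),((331.5,169.3),.034,'tooth2')]: print(n,dock(ray(c,uv,z)))
s=r.camera_info("scene"); print('deep from scene',dock(ray(s,(214.6,232.2),.079)))
cv2.imwrite("pics/s1.png",r.grab_frame("scene"))
E
```

```text
0.1 [-0.2463 -0.5613  0.2524] tip [-0.2463 -0.5612  0.2304] 0.08543886612721513 [ 0.5  -0.12  0.73]
axes in dock [[0.83, 0.557, -0.0], [0.557, -0.83, -0.002], [-0.001, 0.001, -1.0]]
deep card [-0.0831 -0.0578  0.079 ]
shallow [-0.0872  0.062   0.047 ]
tooth [-0.0015 -0.0229  0.034 ]
tooth2 [-0.0006  0.0975  0.034 ]
deep from scene [-0.0809 -0.0554  0.079 ]
```

View pics/s1.png

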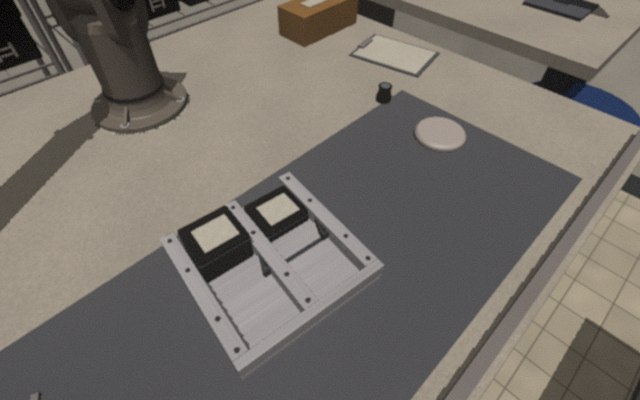

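The picture shows nothing has moved (deep card at (215,232)), because the call was refused: every row needs all the keys. The dock frame checks out, since both tooth faces measure x≈0. The deep box is at about (-82,-58) mm.

Call:
step_arm:
  moves:
    - {"rx": 0,"ry": 0,"rz": 8.5,"dx": 0,"dy": 0,"dz": 0,"gripper": -1}
    - {"rx": 0,"ry": 0,"rz": 8.5,"dx": 0,"dy": 0,"dz": 0,"gripper": -1}
    - {"rx": 0,"ry": 0,"rz": 8.5,"dx": 0,"dy": 0,"dz": 0,"gripper": -1}
    - {"rx": 0,"ry": 0,"rz": 8.5,"dx": 0,"dy": 0,"dz": 0,"gripper": -1}
    - {"rx": 0,"ry": 0,"rz": 0,"dx": 8,"dy": -40,"dz": 0,"gripper": -1}
    - {"rx": 0,"ry": 0,"rz": 0,"dx": 8,"dy": -40,"dz": 0,"gripper": -1}
    - {"rx": 0,"ry": 0,"rz": 0,"dx": 8,"dy": -40,"dz": 0,"gripper": -1}
    - {"rx": 0,"ry": 0,"rz": 0,"dx": 8,"dy": -40,"dz": 0,"gripper": -1}
    - {"rx": 0,"ry": 0,"rz": 0,"dx": 8,"dy": -40,"dz": 0,"gripper": -1}
    - {"rx": 0,"ry": 0,"rz": 0,"dx": 8,"dy": -40,"dz": 0,"gripper": -1}
    - {"rx": 0,"ry": 0,"rz": 0,"dx": 8,"dy": -40,"dz": 0,"gripper": -1}
    - {"rx": 0,"ry": 0,"rz": 0,"dx": 8,"dy": -40,"dz": 0,"gripper": -1}
    - {"rx": 0,"ry": 0,"rz": 0,"dx": 8,"dy": -40,"dz": 0,"gripper": -1}
    - {"rx": 0,"ry": 0,"rz": 0,"dx": 8,"dy": -40,"dz": 0,"gripper": -1}
    - {"rx": 0,"ry": 0,"rz": 0,"dx": 8,"dy": -40,"dz": 0,"gripper": -1}
    - {"rx": 0,"ry": 0,"rz": 0,"dx": 8,"dy": -40,"dz": 0,"gripper": -1}
    - {"rx": 0,"ry": 8,"rz": 0,"dx": 0,"dy": 0,"dz": 0,"gripper": -1}
    - {"rx": 0,"ry": 0,"rz": 0,"dx": 0,"dy": 0,"dz": 0,"gripper": -1}
  grip_force: 20

```text
clock: 2.4
tcp_pos: [0.4582, -0.1367, 0.2529]
orientation: [3.12, -0.191, 0.215]
contact_force: [0.4, -0.9, 0.5]
grip_width: -0.0004
gripper_force: 0.0
```

```bash
cat >> h.py <<'E'
def rep():
    o=r.get_obs(); R=cv2.Rodrigues(np.array(o['orientation']))[0]
    tip=np.array(o['tcp_pos'])+R[:,2]*r.tcp_to_tips
    print(o['clock'],dock(o['tcp_pos']),'tip',dock(tip),o['grip_width'],dock(np.array(o['contact_force'])+O).round(1))
    print([[round(float(R[:,i]@w),3) for w in (u,v,[0,0,1])] for i in range(3)],np.round(o['joints'],2))
E
python3 -c "
from h import *
rep()"
```

```text
2.4 [-0.151  -0.0819  0.2529] tip [-0.148  -0.0819  0.2311] -0.00044537655282660875 [ 0.5 -0.8  0.5]
[[0.991, -0.002, 0.137], [-0.002, -1.0, 0.0], [0.137, -0.001, -0.991]] [ 0.27  0.09 -0.11  2.09  0.01  0.82 -1.54]
```

Call:
step_arm:
  moves:
    - {"rx": 0,"ry": 0,"rz": 0,"dx": -5.5,"dy": -12,"dz": 40,"gripper": -1}
    - {"rx": 0,"ry": 0,"rz": 0,"dx": -5.5,"dy": -12,"dz": 40,"gripper": -1}
    - {"rx": 0,"ry": 0,"rz": 0,"dx": -5.5,"dy": 0,"dz": 40,"gripper": -1}
    - {"rx": 0,"ry": 0,"rz": 0,"dx": -5.5,"dy": 0,"dz": 35,"gripper": -1}
    - {"rx": 0,"ry": 0,"rz": 0,"dx": -3,"dy": 0,"dz": 25,"gripper": -1}
    - {"rx": 0,"ry": 0,"rz": 0,"dx": -1.5,"dy": 0,"dz": 15,"gripper": -1}
    - {"rx": 0,"ry": 0,"rz": 0,"dx": 0,"dy": 0,"dz": 0,"gripper": -1}
    - {"rx": 0,"ry": 0,"rz": 0,"dx": 0,"dy": 0,"dz": 0,"gripper": -1}

```text
clock: 3.4
tcp_pos: [0.4648, -0.1135, 0.0572]
orientation: [3.119, -0.192, 0.22]
contact_force: [0.7, 0.4, -0.8]
grip_width: 0.0001
gripper_force: 0.0
```

```bash
python3 -c "
from h import *
rep()
cv2.imwrite('pics/s2.png',r.grab_frame('scene'))"
```

```text
3.4 [-0.1472 -0.0581  0.0572] tip [-0.1441 -0.0581  0.0355] 7.400061923279533e-05 [ 0.7  0.4 -0.8]
[[0.99, -0.003, 0.14], [-0.003, -1.0, 0.0], [0.14, -0.001, -0.99]] [ 0.18  0.42 -0.09  2.25  0.12  0.33 -1.7 ]
```

View pics/s2.png

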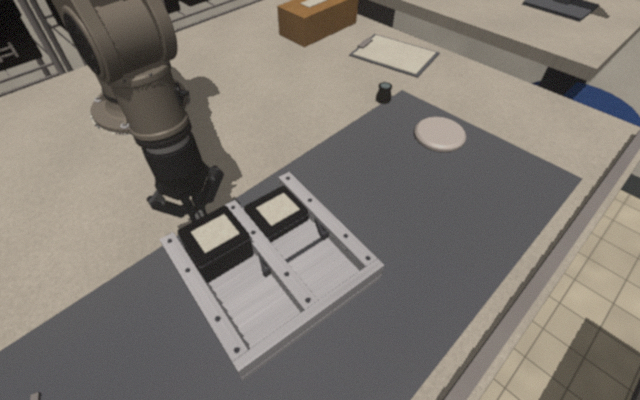

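The fingers stand behind the deep box at about (200,212) and are clear of it. I'll lower 9 mm more and push.

Call:
step_arm:
  moves:
    - {"rx": 0,"ry": 0,"rz": 0,"dx": -1.2,"dy": 0,"dz": 9,"gripper": -1}
    - {"rx": 0,"ry": 0,"rz": 0,"dx": 5,"dy": 0,"dz": 0.7,"gripper": -1}
    - {"rx": 0,"ry": 0,"rz": 0,"dx": 5,"dy": 0,"dz": 0.7,"gripper": -1}
    - {"rx": 0,"ry": 0,"rz": 0,"dx": 5,"dy": 0,"dz": 0.7,"gripper": -1}
    - {"rx": 0,"ry": 0,"rz": 0,"dx": 5,"dy": 0,"dz": 0.7,"gripper": -1}
    - {"rx": 0,"ry": 0,"rz": 0,"dx": 5,"dy": 0,"dz": 0.7,"gripper": -1}
    - {"rx": 0,"ry": 0,"rz": 0,"dx": 5,"dy": 0,"dz": 0.7,"gripper": -1}
    - {"rx": 0,"ry": 0,"rz": 0,"dx": 5,"dy": 0,"dz": 0.7,"gripper": -1}
    - {"rx": 0,"ry": 0,"rz": 0,"dx": 5,"dy": 0,"dz": 0.7,"gripper": -1}
    - {"rx": 0,"ry": 0,"rz": 0,"dx": 5,"dy": 0,"dz": 0.7,"gripper": -1}
    - {"rx": 0,"ry": 0,"rz": 0,"dx": 5,"dy": 0,"dz": 0.7,"gripper": -1}

```text
clock: 4.82
tcp_pos: [0.5142, -0.1195, 0.0473]
orientation: [3.12, -0.192, 0.217]
contact_force: [-3.3, -0.7, 0.8]
grip_width: 0.0001
gripper_force: 1.7
```

```bash
python3 -c "
from h import *
rep()
cv2.imwrite('pics/s3.png',r.grab_frame('scene'))"
```

```text
4.825 [-0.0974 -0.0581  0.0473] tip [-0.0944 -0.0581  0.0255] 7.639083618515979e-05 [-3.2 -1.1  0.8]
[[0.99, -0.002, 0.139], [-0.002, -1.0, 0.0], [0.139, -0.0, -0.99]] [ 0.18  0.49 -0.09  2.15  0.12  0.37 -1.7 ]
```

View pics/s3.png

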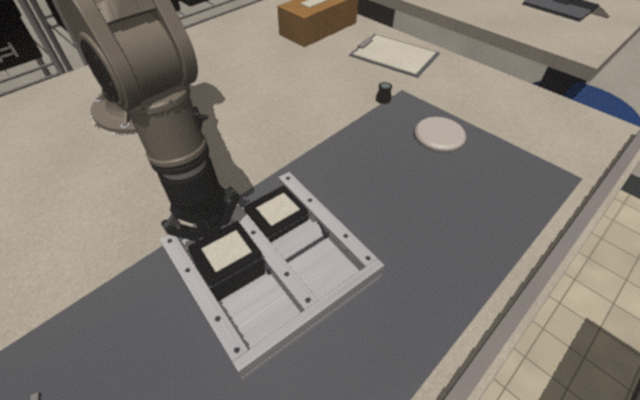

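The box slid flat to card position (226,249), with 3 N of push. The gripper clears the rails and the shallow box.

Call:
step_arm:
  moves:
    - {"rx": 0,"ry": 0,"rz": 0,"dx": 5,"dy": 0,"dz": 0.7,"gripper": -1}
    - {"rx": 0,"ry": 0,"rz": 0,"dx": 5,"dy": 0,"dz": 0.7,"gripper": -1}
    - {"rx": 0,"ry": 0,"rz": 0,"dx": 5,"dy": 0,"dz": 0.7,"gripper": -1}
    - {"rx": 0,"ry": 0,"rz": 0,"dx": 5,"dy": 0,"dz": 0.7,"gripper": -1}
    - {"rx": 0,"ry": 0,"rz": 0,"dx": 5,"dy": 0,"dz": 0.7,"gripper": -1}
    - {"rx": 0,"ry": 0,"rz": 0,"dx": 5,"dy": 0,"dz": 0.7,"gripper": -1}
    - {"rx": 0,"ry": 0,"rz": 0,"dx": 5,"dy": 0,"dz": 0.7,"gripper": -1}
    - {"rx": 0,"ry": 0,"rz": 0,"dx": 5,"dy": 0,"dz": 0.7,"gripper": -1}
    - {"rx": 0,"ry": 0,"rz": 0,"dx": 5,"dy": 0,"dz": 0.7,"gripper": -1}
    - {"rx": 0,"ry": 0,"rz": 0,"dx": 5,"dy": 0,"dz": 0.7,"gripper": -1}
    - {"rx": 0,"ry": 0,"rz": 0,"dx": 5,"dy": 0,"dz": 0.7,"gripper": -1}
    - {"rx": 0,"ry": 0,"rz": 0,"dx": 5,"dy": 0,"dz": 0.7,"gripper": -1}
    - {"rx": 0,"ry": 0,"rz": 0,"dx": 5,"dy": 0,"dz": 0.7,"gripper": -1}
    - {"rx": 0,"ry": 0,"rz": 0,"dx": 5,"dy": 0,"dz": 0.7,"gripper": -1}
    - {"rx": 0,"ry": 0,"rz": 0,"dx": 5,"dy": 0,"dz": 0.7,"gripper": -1}
    - {"rx": 0,"ry": 0,"rz": 0,"dx": 5,"dy": 0,"dz": 0.7,"gripper": -1}

```text
clock: 6.88
tcp_pos: [0.5947, -0.1293, 0.0475]
orientation: [3.12, -0.192, 0.218]
contact_force: [-1.4, -1.1, 0.7]
grip_width: 0.0001
gripper_force: 1.2
```

```bash
cat >> h.py <<'E'
def card(fn=None):
    im=r.grab_frame('scene'); s=r.camera_info('scene')
    if fn: cv2.imwrite(fn,im)
    m=cv2.inRange(cv2.cvtColor(im,cv2.COLOR_BGR2HSV),(15,15,130),(45,255,255)); m[:190]=0; m[:,:180]=0; m[:,350:]=0
    for q in cv2.findContours(m,0,2)[0]:
        if cv2.contourArea(q)>250:
            R=cv2.minAreaRect(q); print('card',np.round(R[0],1),np.round(R[1],1),dock(ray(s,R[0],.079)),dock(ray(s,R[0],.047)))
E
python3 -c "
from h import *
rep();card('pics/s4.png')"
```

```text
6.875 [-0.0163 -0.0582  0.0475] tip [-0.0133 -0.0582  0.0257] 8.94673295980636e-05 [-1.3 -1.3  0.7]
[[0.99, -0.002, 0.139], [-0.002, -1.0, 0.0], [0.139, -0.0, -0.99]] [ 0.18  0.58 -0.09  1.96  0.11  0.47 -1.68]
card [253.3 288.7] [32.4 44.7] [ 0.0409 -0.0582  0.079 ] [ 0.024  -0.0525  0.047 ]
card [277.9 208.1] [22.9 35.1] [-0.061  0.052  0.079] [-0.0847  0.065   0.047 ]
```

View pics/s4.png

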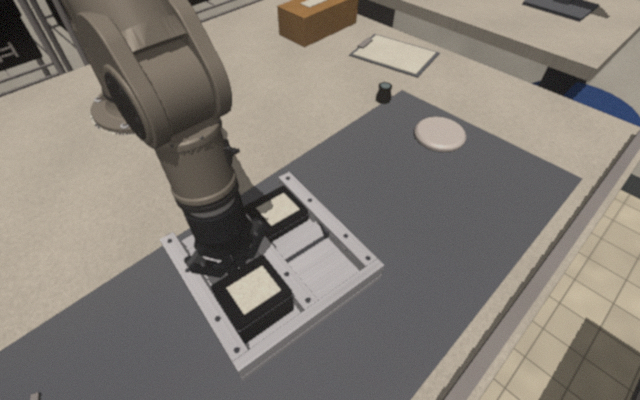

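The box centre is at about +41 mm (card at (253,289)), so it is right at the catch. I'll push 8 mm more, short of the stop, then back off and up.

Call:
step_arm:
  moves:
    - {"rx": 0,"ry": 0,"rz": 0,"dx": 4,"dy": 0,"dz": 0.6,"gripper": -1}
    - {"rx": 0,"ry": 0,"rz": 0,"dx": 4,"dy": 0,"dz": 0.6,"gripper": -1}
    - {"rx": 0,"ry": 0,"rz": 0,"dx": 0,"dy": 0,"dz": 0,"gripper": -1}
    - {"rx": 0,"ry": 0,"rz": 0,"dx": 0,"dy": 0,"dz": 0,"gripper": -1}

```text
clock: 7.42
tcp_pos: [0.603, -0.1302, 0.0477]
orientation: [3.12, -0.191, 0.22]
contact_force: [-0.8, -0.5, -0.0]
grip_width: -0.0002
gripper_force: 0.0
```

```bash
python3 -c "
from h import *
rep();card()"
```

```text
7.425 [-0.008  -0.0581  0.0477] tip [-0.0049 -0.0581  0.0259] -0.0001854605217548154 [-0.7 -0.6 -0. ]
[[0.99, -0.002, 0.14], [-0.002, -1.0, -0.0], [0.14, -0.0, -0.99]] [ 0.18  0.59 -0.09  1.94  0.11  0.47 -1.68]
card [256.7 293.5] [33.3 44.9] [ 0.0502 -0.0583  0.079 ] [ 0.034  -0.0526  0.047 ]
card [278.3 208.5] [23.3 33.3] [-0.06    0.0522  0.079 ] [-0.0836  0.0652  0.047 ]
```

Call:
step_arm:
  moves:
    - {"rx": 0,"ry": 0,"rz": 0,"dx": -10,"dy": 0,"dz": -1.4,"gripper": -1}
    - {"rx": 0,"ry": 0,"rz": 0,"dx": -15,"dy": 0,"dz": -2,"gripper": -1}
    - {"rx": 0,"ry": 0,"rz": 0,"dx": -10,"dy": 0,"dz": -25,"gripper": -1}
    - {"rx": 0,"ry": 0,"rz": 0,"dx": 0,"dy": 0,"dz": -40,"gripper": -1}
    - {"rx": 0,"ry": 0,"rz": 0,"dx": 0,"dy": 0,"dz": -50,"gripper": -1}
    - {"rx": 0,"ry": 0,"rz": 0,"dx": 0,"dy": 40,"dz": -50,"gripper": -1}
    - {"rx": 0,"ry": 0,"rz": 0,"dx": 0,"dy": 50,"dz": 0,"gripper": -1}
    - {"rx": 0,"ry": 0,"rz": 0,"dx": 0,"dy": 50,"dz": 0,"gripper": -1}
    - {"rx": 0,"ry": 0,"rz": 0,"dx": 0,"dy": 50,"dz": 0,"gripper": -1}
    - {"rx": 0,"ry": 0,"rz": 0,"dx": 0,"dy": 0,"dz": 0,"gripper": -1}
    - {"rx": 0,"ry": 0,"rz": 0,"dx": 0,"dy": 0,"dz": 0,"gripper": -1}

```text
clock: 8.85
tcp_pos: [0.5209, -0.31, 0.2077]
orientation: [3.12, -0.192, 0.217]
contact_force: [-0.4, -0.3, -0.1]
grip_width: -0.0001
gripper_force: 0.0
```

```bash
python3 -c "
from h import *
rep();card()
im=r.grab_frame('top');cv2.imwrite('pics/t5.png',cv2.resize(im[80:300,280:500],None,fx=2.7,fy=2.7,interpolation=cv2.INTER_CUBIC))"
```

```text
8.85 [-0.0679 -0.2464  0.2077] tip [-0.0648 -0.2464  0.1859] -7.617789267906234e-05 [-0.4 -0.4 -0.1]
[[0.99, -0.002, 0.138], [-0.002, -1.0, -0.001], [0.138, 0.0, -0.99]] [ 0.52  0.36 -0.08  1.86 -0.02  0.79 -1.23]
card [256.5 293.5] [32.4 44.7] [ 0.05   -0.0585  0.079 ] [ 0.0338 -0.0528  0.047 ]
card [277.3 208.2] [23.  35.9] [-0.0614  0.0512  0.079 ] [-0.0851  0.0641  0.047 ]
card [213.  211.5] [43. 66.] [-0.1206 -0.0376  0.079 ] [-0.1482 -0.0305  0.047 ]
```

View pics/t5.png

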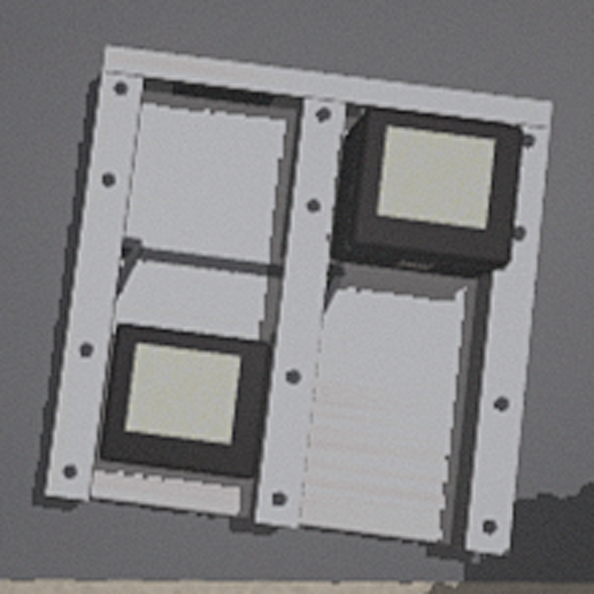

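The deep box stands beyond the catch, with its card at crop (437,177) and its centre at about +50 mm. The teeth are out again at (340,268) and (130,245), exactly where they were at the start, and the shallow box has not moved. Handing in.

```bash
python3 -c "
from bench import r
print(r.hand_in())"
```

```text
the job is handed in; nothing more can be done
None
```

The deep box is latched about 50 mm beyond the dock origin with the catch sprung out behind it and the shallow box unmoved; I handed the job in at about 9 s, and the hand-in gave no verdict.

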